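Turn up the heat under the saucepan on a touch-strip cooker

ROBOT

A 6-joint arm with a two-finger parallel gripper is mounted at the origin on the work surface. World frame = base frame: x ahead of the robot, y to its left, z up, the work surface at z = 0. Lengths are in m, angles in rad, forces in N, time in s.
With the tool pointing down it reaches from about 0.35 to 0.975 m from the base axis. Payload 4.9 kg.
Tool frame: the origin (TCP) lies at the very end of the fingers, on their centre line; the grasp point (between the pads) lies 19 mm behind it; z points along the fingers, x is the direction in which the jaws open and shut, and the axes are right-handed (so a half turn about z gives the same grasp; the last joint's range is limited). The gripper opens to 85 mm and grips with 20 to 120 N. Pads are 22 mm wide; open, the fingers measure 114 mm over their backs; the gripper's body (76 mm by 85 mm) begins 54 mm behind the grasp point. The pads swing forward as they close: fully open they stand 13 mm farther back than shut.
Start: joints at [1.115, 0.053, 1.613, -0, 1.476, -0.119], TCP at [0.207, 0.59, 0.231] pointing down, gripper open.
Joint ranges: [-3.01, 3.01], [-1.01, 2.22], [0.06, 2.58], [-1.02, 4.17], [0.09, 2.62], [-3.14, 3.14]. Speed limits (rad/s): [2.57, 2.57, 3.14, 3.14, 3.14, 3.14].

INTERFACE

Orientations are given as a unit quaternion [w, x, y, z].
In Python, from plant import * gives the robot as it stands.
- The arm moves only by the shell command python3 -m inch 'ROWS'. ROWS is text: rows parted by semicolons, each of 7 numbers parted by spaces: the shift along the tool's x, y, z in m, then the turn, a rotation vector about the tool's x, y, z in rad, then the closure, from 0 (fully open) to 1 (shut). A call has 1 to 10 rows; each row shifts and turns the commanded pose from where the row before left it, along the tool's axes as they then stand; what a row does not reach is not made up. A row lasts 1/12 s, in which the tool goes at most 41.7 mm and 7.16 degrees, less where a joint would pass 70% of its speed; a pose out of reach is approached as far as the arm can. A call with a gripper value outside its range is refused whole. The fingers move at their own pace and stop on an object; the grip force is fixed at half the most. Time passes only in rows, so rows that do not move let the fingers close. It gives the time, the measured TCP pose, the force and the opening at its end, in the units of the state.
- state(): the state, without advancing time (a new reading comes with each control period).
- grab_frame(name): name is "scene" or "top"; returns the picture (480x640x3 uint8, blue, green, red); there is no depth.
- camera_info(name): a dict with "vertical_fov" (degrees; the focal length in pixels is half the picture's height over the tangent of half this angle, whatever the lens; pixels are square), "cx", "cy" (the principal point, pixels), "origin" and "rotation" of the camera in the world. Camera axes: x right, y down, z forward; pixel columns grow to the right and rows downward; lengths in m; the calibration is good to about 2 mm. A picture is of the moment at which its call begins. camera_info takes no time and is no camera call.
- job_done(): hands the job in, once; it reports no verdict.
The state is a dict: "time": time; "joint_pos": joint angles; "joint_vel": joint speeds; "joint_efforts": joint torques, N m; "tool_pos": TCP position; "tool_rot": TCP orientation; "contact_force": force on the tool from outside, world axes, zero at the start; "ft_torque": the same for the moment, N m; "gripper_width": opening from 0.0 (shut) to 1.0 (fully open).
Only numpy, scipy, OpenCV 4.12 (cv2) and the standard library are available. Lean on these libraries where they do the work, as an engineer would, in place of code of your own. Each camera call takes 0.05 s, during which the arm holds its last target.

TASK

Turn the heat under the saucepan right up: with closed fingers, run the fingertips lightly along the touch strip in front of the zone on which the saucepan stands, from the small pale lowest mark to the big red highest mark, so that all four marks are touched in order. Finish with the fingertips still resting lightly on the highest mark: the program ends while holding them there. Do not touch the other strip, do not press hard, and do not shift or lift the cooker, the pans, the salt mill or the spatula.

Things in the scene. Friction and masses are not known exactly. Their poses are not given: they have to be found in the camera images.
- cooker: Loose double induction cooker, white with black glass top, 340 (x) by 540 (y) by 60 mm high, 5 kg, on rubber feet. Origin: centre of its underside; +x points away from the cook's side (the strips' side), +y to the cook's left. Cooking zones: grey rings centred at x 55, y +125 (left) and -125 mm (right). One grey touch strip lies in front of each zone.
- saucepan: Steel saucepan with its lid on, 170 mm across, lid knob top 107 mm above its base, black handle pointing away from the strips. It stands on one of the two zones, which zone varies. Origin: centre of its underside.
- frying_pan: Dark frying pan, 204 mm across the rim, 40 mm high, wooden handle pointing away from the strips; it stands on the other zone. Origin: centre of its underside.
- salt_mill: Dark wooden salt mill, 48 mm across, 98 mm high, upright on the worktop between robot and cooker. Origin: centre of its underside.
- spatula: Wooden spatula, 240 mm long, lying on the worktop between robot and cooker. Origin: on its underside near the middle.
- left_strip (a joint): How far the whole left touch strip is pushed straight down: 0 at rest, 0.008 m at its stop. It springs back; it begins to move at about 1 N and reaches its stop at about 4 N, wherever along it one presses. A touch too light to move it also counts.
- left_strip_mid (a point): Centre of the top face of the left zone's touch strip: a straight grey bar 26 mm across (cooker x) and 144 mm long (cooker y), standing 10 mm proud of the glass, so 70 mm above the worktop. In the cooker's frame it is at x -128, y +100, z 70 mm.
- left_mark1: The lowest heat mark of the left strip (pale yellow patch, 6 mm wide across the strip, 20 mm along it). Senses touch over the strip's full 26 mm width and 24 mm along it. Origin: centre of the mark on the strip's top face; axes as the cooker's. Marks lie 36 mm apart, lowest at the left (cooker +y), highest at the right, with plain flush strip between.
- left_mark2: The second heat mark of the left strip (amber patch, 12 mm wide across the strip, 20 mm along it). Senses touch over the strip's full 26 mm width and 24 mm along it. Origin: centre of the mark on the strip's top face; axes as the cooker's. Marks lie 36 mm apart, lowest at the left (cooker +y), highest at the right, with plain flush strip between.
- left_mark3: The third heat mark of the left strip (orange patch, 18 mm wide across the strip, 20 mm along it). Senses touch over the strip's full 26 mm width and 24 mm along it. Origin: centre of the mark on the strip's top face; axes as the cooker's. Marks lie 36 mm apart, lowest at the left (cooker +y), highest at the right, with plain flush strip between.
- left_mark4: The highest heat mark of the left strip (red patch, 24 mm wide across the strip, 20 mm along it). Senses touch over the strip's full 26 mm width and 24 mm along it. Origin: centre of the mark on the strip's top face; axes as the cooker's. Marks lie 36 mm apart, lowest at the left (cooker +y), highest at the right, with plain flush strip between.
- right_strip (a joint): How far the whole right touch strip is pushed straight down: 0 at rest, 0.008 m at its stop. It springs back; it begins to move at about 1 N and reaches its stop at about 4 N, wherever along it one presses. A touch too light to move it also counts.
- right_strip_mid (a point): Centre of the top face of the right zone's touch strip: a straight grey bar 26 mm across (cooker x) and 144 mm long (cooker y), standing 10 mm proud of the glass, so 70 mm above the worktop. In the cooker's frame it is at x -128, y -100, z 70 mm.
- right_mark1: The lowest heat mark of the right strip (pale yellow patch, 6 mm wide across the strip, 20 mm along it). Senses touch over the strip's full 26 mm width and 24 mm along it. Origin: centre of the mark on the strip's top face; axes as the cooker's. Marks lie 36 mm apart, lowest at the left (cooker +y), highest at the right, with plain flush strip between.
- right_mark2: The second heat mark of the right strip (amber patch, 12 mm wide across the strip, 20 mm along it). Senses touch over the strip's full 26 mm width and 24 mm along it. Origin: centre of the mark on the strip's top face; axes as the cooker's. Marks lie 36 mm apart, lowest at the left (cooker +y), highest at the right, with plain flush strip between.
- right_mark3: The third heat mark of the right strip (orange patch, 18 mm wide across the strip, 20 mm along it). Senses touch over the strip's full 26 mm width and 24 mm along it. Origin: centre of the mark on the strip's top face; axes as the cooker's. Marks lie 36 mm apart, lowest at the left (cooker +y), highest at the right, with plain flush strip between.
- right_mark4: The highest heat mark of the right strip (red patch, 24 mm wide across the strip, 20 mm along it). Senses touch over the strip's full 26 mm width and 24 mm along it. Origin: centre of the mark on the strip's top face; axes as the cooker's. Marks lie 36 mm apart, lowest at the left (cooker +y), highest at the right, with plain flush strip between.

How it is judged:
By the outcome, as a careful person would: the job done as asked, in the order asked, and still so for the second after the job is handed in, while the arm keeps its last pose, push and grip.
It also fails if it takes over 35 s, if anything falls off the work surface, if the arm or the gripper's body presses on something with over 40 N, if the wrist force passes 120 N, or if a joint passes its speed limit or range.

## Working session

There is one attempt and no reset: what is moved stays moved. The work goes in short steps, Python scripts to look and compute and a shell command to move; the robot and the scene stay as the last step left them, time stands still between calls to the robot, and variables do not carry over. Pictures are saved under pics/ and viewed, and the job is handed in when it is done.

```bash
mkdir -p pics; python3 - <<'E'
from plant import *
import cv2
for n in("scene","top"):
    cv2.imwrite(f"pics/{n}1.png",grab_frame(n)); c=camera_info(n); print(n,c)
print(state())
E
```

```text
scene {'vertical_fov': 48.44988932439496, 'cx': 321.61770555116084, 'cy': 240.18727996620285, 'origin': array([1.38217798, 0.41753038, 0.92291303]), 'rotation': array([-0.21563404,  0.4884939 ,  0.77073891, -0.34761646])}
top {'vertical_fov': 49.139084021489104, 'cx': 318.1176804969849, 'cy': 233.68518567201465, 'origin': array([0.4313609 , 0.01584449, 1.28904832]), 'rotation': array([-0.03347952,  0.71335135, -0.69915286,  0.03455806])}
{'time': 0.1, 'joint_pos': array([ 1.11500065e+00,  5.32818095e-02,  1.61413191e+00, -1.77744611e-05,
        1.47603182e+00, -1.18995427e-01]), 'joint_vel': array([ 0.00016342, -0.00046624, -0.0009971 ,  0.00041249,  0.00028176,
       -0.00068251]), 'joint_efforts': array([ 9.81442895e-05, -3.94905818e+01, -3.71362638e+01, -1.89361367e-04,
        3.90054789e-03, -4.66553900e-06]), 'tool_pos': array([0.20629544, 0.58937671, 0.23020638]), 'tool_rot': array([ 4.50308726e-04,  8.15618190e-01,  5.78589759e-01, -8.09691952e-04]), 'contact_force': array([ 0.31581435, -0.07436649,  0.20521414]), 'ft_torque': array([-0.00899277, -0.01906108,  0.00834525]), 'gripper_width': 1.0025972094163742}
```

View pics/scene1.png

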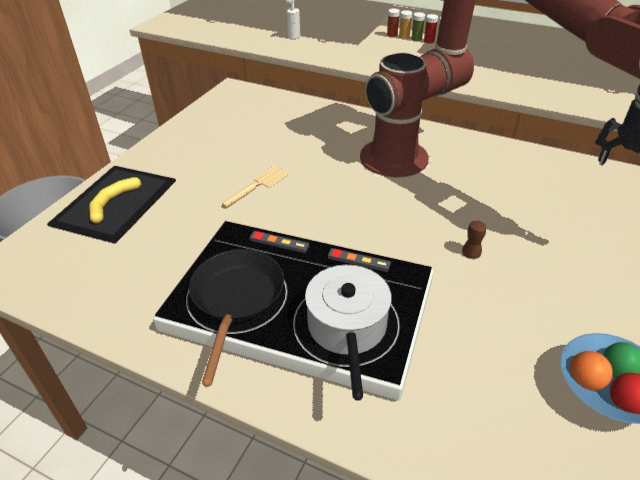

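View pics/top1.png

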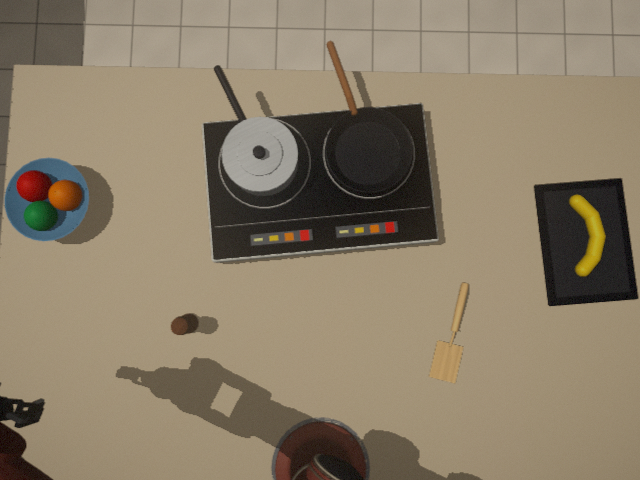

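The saucepan stands on the left zone (top view, about (260,155)). Its strip is at about (281,238), with the pale mark at (258,239) and the red one at (305,236). The mill is at (185,325) and the arm is at lower left.

```bash
cat > h.py <<'E'
import numpy as np, cv2
from scipy.spatial.transform import Rotation as R
from plant import *
def cam(n):
    c=camera_info(n); q=c["rotation"]; return c,R.from_quat([q[1],q[2],q[3],q[0]]),240/np.tan(np.radians(c["vertical_fov"])/2)
def ray(n,u,v):
    c,r,f=cam(n); d=r.apply([(u-c["cx"])/f,(v-c["cy"])/f,1]); return c["origin"],d/np.linalg.norm(d)
def onz(n,u,v,z):
    o,d=ray(n,u,v); return o+d*(z-o[2])/d[2]
def proj(n,p):
    c,r,f=cam(n); q=r.inv().apply(np.asarray(p)-c["origin"]); return q[:2]/q[2]*f+[c["cx"],c["cy"]]
def tri(a,b):
    (o,d),(p,e)=a,b; s=np.linalg.lstsq(np.c_[d,-e],p-o,rcond=None)[0]; A=o+d*s[0];B=p+e*s[1]; return (A+B)/2,np.linalg.norm(A-B)
E
python3 - <<'E'
from h import *
W={"top":(240,228,405,250),"scene":(240,225,400,275)}
out={}
for n,(a,b,c,d) in W.items():
    im=cv2.imread(f"pics/{n}1.png"); hsv=cv2.cvtColor(im,cv2.COLOR_BGR2HSV)
    m=((hsv[...,1]>90)&(hsv[...,2]>90)).astype(np.uint8); z=np.zeros_like(m); z[b:d,a:c]=m[b:d,a:c]
    k,l,st,ce=cv2.connectedComponentsWithStats(z)
    o=[(ce[i],st[i,4],hsv[l==i].mean(0)) for i in range(1,k) if st[i,4]>4]
    o.sort(key=lambda t:t[0][0]); out[n]=[t[0] for t in o]
    for t in o: print(n,t[0].round(1),t[1],t[2].round(),onz(n,*t[0],.07).round(4))
    cv2.imwrite(f"pics/{n}_crop.png",cv2.resize(im[b-10:d+10,a-10:c+10],None,fx=4,fy=4,interpolation=0))
# match: scene reversed
for t,s in zip(out["top"],out["scene"][::-1]): print(t.round(1),s.round(1),*tri(ray("top",*t),ray("scene",*s)))
E
```

```text
top [258.2 239.1] 13 [ 29.  93. 181.] [0.5336 0.1546 0.07  ]
top [273.5 237.7] 58 [ 24. 176. 167.] [0.5376 0.119  0.07  ]
top [288.5 236.2] 83 [ 14. 191. 170.] [0.5417 0.084  0.07  ]
top [304.1 234.9] 107 [  2. 194. 172.] [0.5455 0.0478 0.07  ]
top [343.5 231. ] 18 [ 27.  98. 177.] [ 0.5566 -0.044   0.07  ]
top [358.5 230.1] 51 [ 24. 191. 168.] [ 0.5595 -0.0788  0.07  ]
top [374.2 230. ] 49 [ 14. 202. 170.] [ 0.5605 -0.1156  0.07  ]
top [389.5 230. ] 50 [  2. 196. 163.] [ 0.5611 -0.1513  0.07  ]
scene [258.1 235. ] 73 [  5. 179. 210.] [ 0.569  -0.1475  0.07  ]
scene [271.9 238. ] 55 [ 11. 164. 223.] [ 0.5643 -0.1118  0.07  ]
scene [285.6 241.2] 39 [ 22. 142. 222.] [ 0.5606 -0.076   0.07  ]
scene [336.4 252.8] 78 [ 12. 180. 213.] [0.5462 0.0512 0.07  ]
scene [351.1 256. ] 61 [ 11. 163. 222.] [0.5417 0.0867 0.07  ]
scene [366.2 259.5] 43 [ 22. 143. 225.] [0.5376 0.1226 0.07  ]
[258.2 239.1] [366.2 259.5] [0.5388861  0.1393535  0.07849641] 0.03087293932979608
[273.5 237.7] [351.1 256. ] [0.54307969 0.10394424 0.07843652] 0.03114158783532097
[288.5 236.2] [336.4 252.8] [0.54747146 0.06909794 0.07822025] 0.031663294526296355
[304.1 234.9] [285.6 241.2] [ 0.5705311  -0.00302529  0.10858532] 0.1149682115902441
[343.5 231. ] [271.9 238. ] [ 0.56986827 -0.07085948  0.08847773] 0.06311248648078337
[358.5 230.1] [258.1 235. ] [ 0.57350227 -0.1056984   0.08712492] 0.06420634146172079
```

```bash
python3 -m inch '0 0 0 0 0 -0.113 1; 0 0 0 0 0 -0.113 1; 0 0 0 0 0 -0.113 1; 0 0 0 0 0 -0.113 1; 0 0 0 0 0 0 1; 0 0 0 0 0 0 1'; cat > d.py <<'E'
from h import *
s=state(); q=s["tool_rot"]; r=R.from_quat([q[1],q[2],q[3],q[0]])
print("t",s["time"],"pos",s["tool_pos"].round(4),"F",s["contact_force"].round(2),"w",round(s["gripper_width"],3)); print(r.as_matrix().round(4).tolist())
M={1:(.5338,.1565),2:(.5376,.1208),3:(.5417,.0853),4:(.5458,.0495)}
for k,m in M.items(): print(k,(r.inv().apply(np.r_[m,.07]-s["tool_pos"])*1000).round(1))
d=np.array(M[1])-M[4]; x=r.as_matrix()[:2,0]
print("strip ang - tool x ang",np.arctan2(d[1],d[0])-np.arctan2(x[1],x[0]))
E
python3 d.py
```

```text
time: 0.6
tool_pos: [0.2064, 0.5896, 0.2308]
tool_rot: [0.0, 0.666, 0.746, -0.0]
contact_force: [-0.6, 0.3, -0.1]
gripper_width: 0.151
t 0.6 pos [0.2064 0.5896 0.2308] F [-0.58  0.34 -0.14] w 0.151
[[-0.1122, 0.9937, -0.0004], [0.9937, 0.1122, -0.0008], [-0.0008, -0.0005, -1.0]]
1 [-467.   276.8  161. ]
2 [-502.9  276.6  161. ]
3 [-538.6  276.7  161. ]
4 [-574.7  276.8  161.1]
strip ang - tool x ang -0.0007342089820425723
```

```bash
python3 -m inch '-0.023 0.0137 0 0 0 0 1; -0.023 0.0137 0 0 0 0 1; -0.023 0.0137 0 0 0 0 1; -0.023 0.0137 0 0 0 0 1; -0.023 0.0137 0 0 0 0 1; -0.023 0.0137 0 0 0 0 1; -0.023 0.0137 0 0 0 0 1; -0.023 0.0137 0 0 0 0 1; -0.023 0.0137 0 0 0 0 1; -0.023 0.0137 0 0 0 0 1' && python3 -m inch '-0.023 0.0137 0 0 0 0 1; -0.023 0.0137 0 0 0 0 1; -0.023 0.0137 0 0 0 0 1; -0.023 0.0137 0 0 0 0 1; -0.023 0.0137 0 0 0 0 1; -0.023 0.0137 0 0 0 0 1; -0.023 0.0137 0 0 0 0 1; -0.023 0.0137 0 0 0 0 1; -0.023 0.0137 0 0 0 0 1; -0.007 0.003 0 0 0 0 1'; python3 -m inch '0 0 0.02 0 0 0 1; 0 0 0.03 0 0 0 1; 0 0 0.03 0 0 0 1; 0 0 0.02 0 0 0 1; 0 0 0.01 0 0 0 1; 0 0 0 0 0 0 1; 0 0 0 0 0 0 1'; python3 d.py
python3 - <<'E'
from h import *
for n in("scene","top"): cv2.imwrite(f"pics/{n}2.png",grab_frame(n))
i=cv2.imread("pics/scene2.png")[180:330,260:460]; cv2.imwrite("pics/s2c.png",cv2.resize(i,None,fx=4,fy=4))
i=cv2.imread("pics/top2.png")[170:290,200:360]; cv2.imwrite("pics/t2c.png",cv2.resize(i,None,fx=4,fy=4))
print(proj("scene",state()["tool_pos"]),proj("top",state()["tool_pos"]))
E
```

```text
time: 1.43
tool_pos: [0.3696, 0.376, 0.2312]
tool_rot: [0.0, 0.666, 0.746, -0.0]
contact_force: [0.9, 0.2, 0.6]
gripper_width: -0.002
time: 2.27
tool_pos: [0.5208, 0.1765, 0.2312]
tool_rot: [0.001, 0.667, 0.745, -0.0]
contact_force: [-1.2, 0.1, 0.2]
gripper_width: -0.004
time: 2.85
tool_pos: [0.5191, 0.1794, 0.1217]
tool_rot: [-0.0, 0.665, 0.746, 0.0]
contact_force: [0.1, -0.0, 0.9]
gripper_width: -0.003
t 2.85 pos [0.5191 0.1794 0.1217] F [ 0.14 -0.04  0.94] w -0.003
[[-0.1145, 0.9934, -0.0001], [0.9934, 0.1145, 0.0001], [0.0001, -0.0001, -1.0]]
1 [-24.4  12.   51.6]
2 [-60.3  11.7  51.6]
3 [-96.1  11.7  51.6]
4 [-132.1   11.6   51.6]
strip ang - tool x ang -0.003063914617453367
[393.98375682 244.75269464] [244.09680432 242.69519202]
```

View pics/s2c.png

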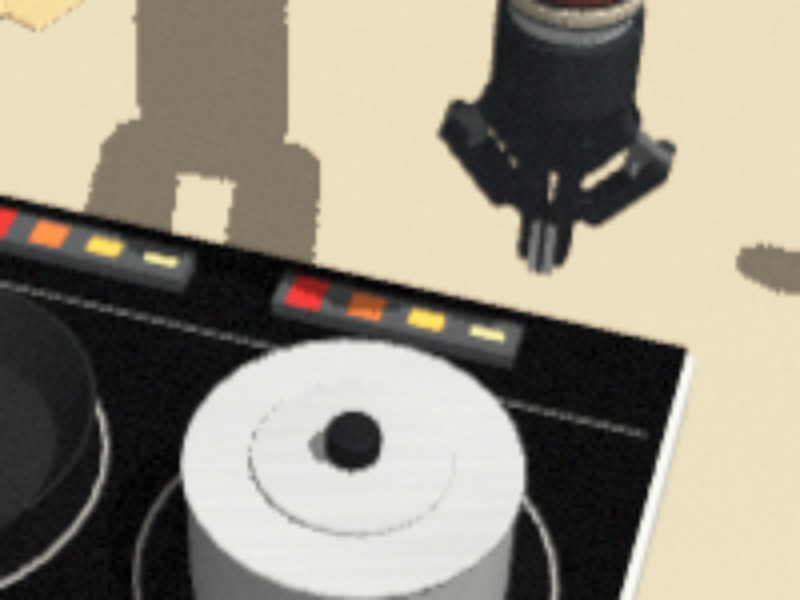

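View pics/t2c.png

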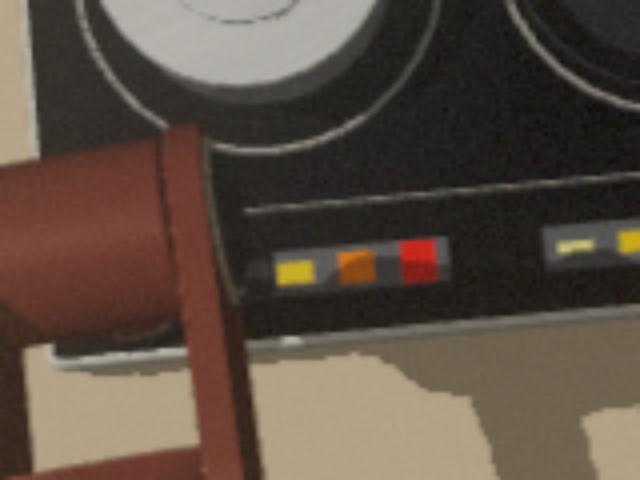

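The fingertips are at scene pixel (395,247), which matches the TCP projection of (394,245). The strip is clear, with the pale mark at (382,263). I'll move over it and descend.

```bash
python3 -m inch '-0.008 0.004 0 0 0 0 1; -0.008 0.004 0 0 0 0 1; -0.008 0.004 0.01 0 0 0 1; 0 0 0.015 0 0 0 1; 0 0 0.01 0 0 0 1; 0 0 0.005 0 0 0 1; 0 0 0 0 0 0 1; 0 0 0 0 0 0 1';  python3 d.py
python3 - <<'E'
from h import *
i=grab_frame("scene")[180:330,260:460]; cv2.imwrite("pics/s3c.png",cv2.resize(i,None,fx=4,fy=4))
E
```

```text
time: 3.62
tool_pos: [0.5336, 0.1565, 0.0809]
tool_rot: [-0.0, 0.665, 0.747, -0.0]
contact_force: [1.0, 0.3, -0.4]
gripper_width: 0.005
t 3.6167 pos [0.5336 0.1565 0.0809] F [ 1.    0.32 -0.36] w 0.005
[[-0.1149, 0.9934, -0.0009], [0.9934, 0.1149, -0.0001], [-0.0, -0.0009, -1.0]]
1 [-0.   0.2 10.9]
2 [-35.9  -0.1  10.9]
3 [-71.6  -0.1  10.9]
4 [-107.7   -0.2   10.9]
strip ang - tool x ang -0.0034947707002792594
```

View pics/s3c.png

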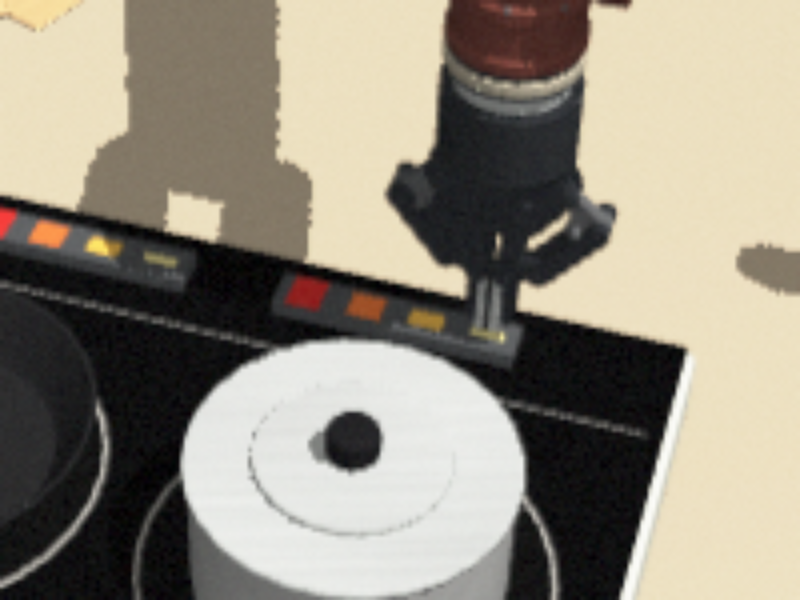

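The tips hover over the pale mark, about crop (488,330). I'll go down slowly to touch.

```bash
python3 -m inch '0 0 0.004 0 0 0 1; 0 0 0.004 0 0 0 1; 0 0 0 0 0 0 1;0 0 0 0 0 0 1'; for i in 1 2; do python3 -m inch '0 0 0.001 0 0 0 1'; python3 -m inch '0 0 0 0 0 0 1'; python3 -m inch '0 0 0 0 0 0 1';done | grep -v rot; python3 -m inch '0 0 0.001 0 0 0 1'; python3 -m inch '0 0 0 0 0 0 1'; python3 -m inch '0 0 0 0 0 0 1';python3 -m inch '0 0 0 0 0 0 1'
```

```text
time: 4.0
tool_pos: [0.5336, 0.1566, 0.0731]
tool_rot: [-0.0, 0.665, 0.747, -0.0]
contact_force: [-0.1, -0.1, 1.2]
gripper_width: -0.003
time: 4.08
tool_pos: [0.534, 0.1567, 0.0726]
contact_force: [-0.6, 0.6, 0.2]
gripper_width: 0.002
time: 4.17
tool_pos: [0.5338, 0.1567, 0.0723]
contact_force: [-0.4, -0.2, 0.0]
gripper_width: -0.004
time: 4.25
tool_pos: [0.5339, 0.1566, 0.0724]
contact_force: [0.2, 0.2, -0.6]
gripper_width: 0.003
time: 4.33
tool_pos: [0.5341, 0.1566, 0.0716]
contact_force: [0.4, -0.1, 0.1]
gripper_width: -0.002
time: 4.42
tool_pos: [0.5338, 0.1566, 0.0712]
contact_force: [0.7, -1.2, -0.4]
gripper_width: 0.001
time: 4.5
tool_pos: [0.5337, 0.1566, 0.0712]
contact_force: [0.1, -0.1, -0.4]
gripper_width: -0.004
time: 4.58
tool_pos: [0.534, 0.1566, 0.0705]
tool_rot: [0.0, 0.665, 0.747, 0.0]
contact_force: [0.2, 0.1, -0.1]
gripper_width: 0.002
time: 4.67
tool_pos: [0.5337, 0.1566, 0.0701]
tool_rot: [-0.0, 0.665, 0.747, -0.0]
contact_force: [-0.7, -0.7, 0.5]
gripper_width: 0.001
time: 4.75
tool_pos: [0.5337, 0.1566, 0.0702]
tool_rot: [-0.0, 0.665, 0.747, -0.0]
contact_force: [0.4, -0.2, 0.5]
gripper_width: 0.003
time: 4.83
tool_pos: [0.5338, 0.1566, 0.0703]
tool_rot: [-0.0, 0.665, 0.747, -0.0]
contact_force: [0.0, 0.0, 0.3]
gripper_width: -0.005
```

Going about 2.5 mm deeper should give about 2 N.

```bash
python3 -m inch '0 0 0.001 0 0 0 1; 0 0 0.001 0 0 0 1'; for i in 1 2 3 4 5 6; do python3 -m inch '0 0 0 0 0 0 1'; done | grep -v rot;
```

```text
time: 5.0
tool_pos: [0.534, 0.1566, 0.0685]
tool_rot: [0.0, 0.665, 0.747, 0.0]
contact_force: [-1.4, 0.1, 0.1]
gripper_width: -0.002
time: 5.08
tool_pos: [0.534, 0.1566, 0.0684]
contact_force: [0.4, -0.1, 1.5]
gripper_width: -0.003
time: 5.17
tool_pos: [0.534, 0.1566, 0.0685]
contact_force: [-0.2, 0.7, 1.6]
gripper_width: -0.002
time: 5.25
tool_pos: [0.5339, 0.1566, 0.0685]
contact_force: [-0.4, -0.1, 1.7]
gripper_width: 0.002
time: 5.33
tool_pos: [0.5339, 0.1566, 0.0685]
contact_force: [-0.4, 0.0, 1.2]
gripper_width: 0.0
time: 5.42
tool_pos: [0.5339, 0.1566, 0.0684]
contact_force: [-0.3, 0.1, 1.1]
gripper_width: -0.0
time: 5.5
tool_pos: [0.5339, 0.1566, 0.0684]
contact_force: [-0.2, 0.3, 1.2]
gripper_width: -0.003
```

Contact is steady at about 1.4 N. I'll add 0.7 mm of depth and slide along the strip (−x of the tool, 108 mm in total).

```bash
python3 -m inch '0 0 0.0007 0 0 0 1; 0 0 0 0 0 0 1'; python3 -m inch '-0.002 0 0 0 0 0 1; -0.004 0 0 0 0 0 1; -0.004 0 0 0 0 0 1; -0.004 0 0 0 0 0 1; -0.004 0 0 0 0 0 1'; python3 -m inch '-0.004 0 0 0 0 0 1; -0.004 0 0 0 0 0 1; -0.004 0 0 0 0 0 1; -0.004 0 0 0 0 0 1; -0.002 0 0 0 0 0 1; 0 0 0 0 0 0 1';  python3 d.py
```

```text
time: 5.67
tool_pos: [0.5339, 0.1566, 0.0676]
tool_rot: [0.0, 0.665, 0.747, 0.0]
contact_force: [0.2, -0.5, 2.0]
gripper_width: -0.0
time: 6.08
tool_pos: [0.536, 0.1383, 0.0677]
tool_rot: [-0.0, 0.665, 0.747, 0.0]
contact_force: [-0.5, 1.0, 1.4]
gripper_width: -0.003
time: 6.58
tool_pos: [0.538, 0.1201, 0.0676]
tool_rot: [0.0, 0.665, 0.747, -0.0]
contact_force: [0.2, -1.5, 2.2]
gripper_width: 0.003
t 6.5833 pos [0.538  0.1201 0.0676] F [ 0.23 -1.51  2.16] w 0.003
[[-0.1146, 0.9934, -0.0], [0.9934, 0.1146, -0.0009], [-0.0009, -0.0001, -1.0]]
1 [36.7 -0.  -2.4]
2 [ 0.8 -0.3 -2.4]
3 [-35.   -0.3  -2.4]
4 [-71.   -0.4  -2.3]
strip ang - tool x ang -0.0031258452644848944
```

```bash
python3 -m inch '-0.002 0 0 0 0 0 1; -0.004 0 0 0 0 0 1; -0.004 0 0 0 0 0 1; -0.004 0 0 0 0 0 1; -0.004 0 0 0 0 0 1; -0.004 0 0 0 0 0 1; -0.004 0 0 0 0 0 1; -0.004 0 0 0 0 0 1; -0.004 0 0 0 0 0 1'; python3 -m inch '-0.002 0 0 0 0 0 1; 0 0 0 0 0 0 1';  python3 d.py
python3 - <<'E'
from h import *
i=grab_frame("scene")[180:330,260:460]; cv2.imwrite("pics/s4c.png",cv2.resize(i,None,fx=4,fy=4))
E
```

```text
time: 7.33
tool_pos: [0.5419, 0.0866, 0.0676]
tool_rot: [-0.0, 0.665, 0.747, -0.0]
contact_force: [0.4, 0.9, 0.9]
gripper_width: 0.004
time: 7.5
tool_pos: [0.5422, 0.0843, 0.0676]
tool_rot: [0.0, 0.665, 0.747, -0.0]
contact_force: [0.5, -1.2, 1.8]
gripper_width: -0.002
t 7.5 pos [0.5422 0.0843 0.0676] F [ 0.52 -1.23  1.82] w -0.002
[[-0.1146, 0.9934, 0.0], [0.9934, 0.1146, -0.0009], [-0.0009, -0.0001, -1.0]]
1 [72.7 -0.  -2.5]
2 [36.8 -0.4 -2.4]
3 [ 1.  -0.3 -2.4]
4 [-35.   -0.4  -2.4]
strip ang - tool x ang -0.003149038737530807
```

View pics/s4c.png

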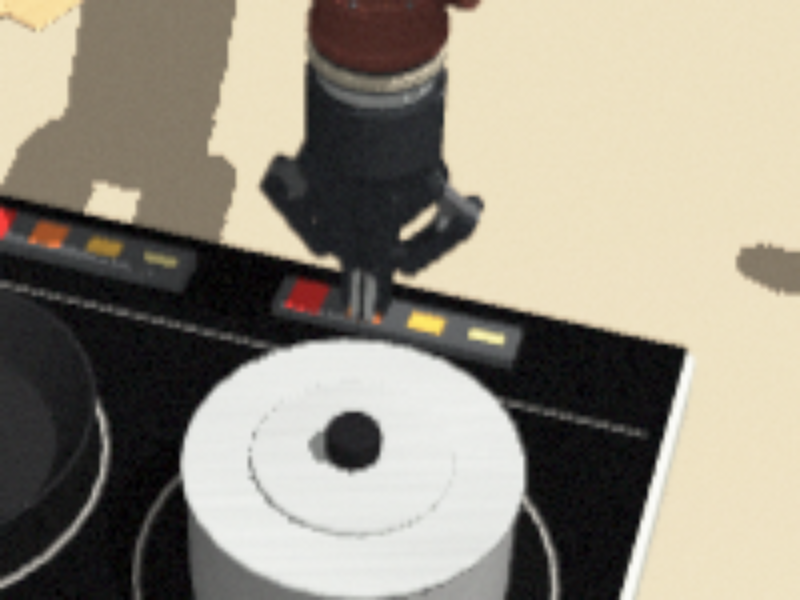

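The tips are on the orange mark at crop (362,310), and the cooker has not moved. I'll do the last 35 mm.

```bash
python3 -m inch '-0.002 0 0 0 0 0 1; -0.004 0 0 0 0 0 1; -0.004 0 0 0 0 0 1; -0.004 0 0 0 0 0 1; -0.004 0 0 0 0 0 1; -0.004 0 0 0 0 0 1; -0.004 0 0 0 0 0 1; -0.004 0 0 0 0 0 1; -0.003 0 0 0 0 0 1; -0.002 0 0 0 0 0 1'; for i in 1 2 3 4; do python3 -m inch '0 0 0 0 0 0 1';done|grep force;  python3 d.py
python3 - <<'E'
from h import *
i=grab_frame("scene"); cv2.imwrite("pics/s5.png",i);i=i[180:330,260:460]; cv2.imwrite("pics/s5c.png",cv2.resize(i,None,fx=4,fy=4))
a=cv2.imread("pics/scene1.png");b=cv2.imread("pics/s5.png")
for im in(a,b):   # saucepan lid knob / handle region change check
    g=cv2.cvtColor(im[290:400,150:420],cv2.COLOR_BGR2GRAY); print(g.mean())
d=cv2.absdiff(a,b)[285:400,150:440].max(2); print("changed px in pan region",(d>60).sum())
E
```

```text
time: 8.38
tool_pos: [0.5461, 0.0499, 0.0676]
tool_rot: [-0.0, 0.665, 0.747, -0.0]
contact_force: [0.1, 1.4, 2.4]
gripper_width: 0.0
contact_force: [0.0, -0.2, 2.2]
contact_force: [-1.1, -1.3, 1.7]
contact_force: [0.9, -1.5, 2.2]
contact_force: [1.9, -1.5, 1.2]
t 8.7167 pos [0.5462 0.0501 0.0676] F [ 1.85 -1.47  1.2 ] w -0.0
[[-0.115, 0.9934, 0.0002], [0.9934, 0.115, -0.0005], [-0.0005, 0.0001, -1.0]]
1 [107.1  -0.   -2.4]
2 [71.2 -0.4 -2.4]
3 [35.4 -0.4 -2.4]
4 [-0.6 -0.4 -2.4]
strip ang - tool x ang -0.0036205301346183827
126.63020202020202
132.36703703703705
changed px in pan region 0
```

View pics/s5c.png

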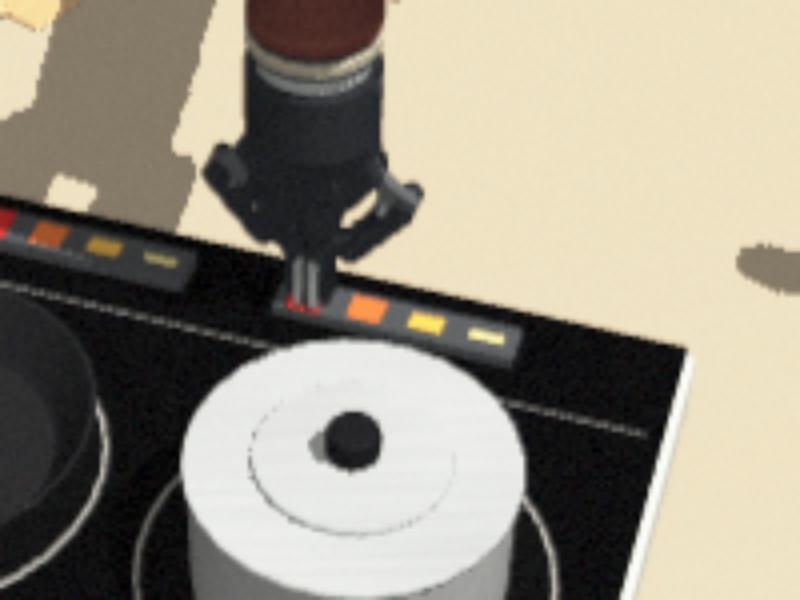

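The tips rest on the red mark at crop (305,300), the force is light and steady, and nothing has shifted. I'll hand it in.

```bash
python3 -c "
from plant import *
job_done()"
```

```text
the job is handed in; nothing more can be done
```

The saucepan stands on the left zone. I ran the closed fingertips along the left strip from the pale mark to the red one in a single pass, and handed the job in with them still resting on the red mark.

- **Position:** at the end the tips were within about 1 mm of my estimate of the red mark's centre. The two cameras put the marks up to about 4 mm apart, so I used their average.
- **Force:** contact was about 1–2.4 N upward, with the strip pushed down about 2.4 mm. Single force readings were noisy by about 1 N and sideways ones reached about 2 N at rest, so I judged contact from the height as well.
- **Disturbance:** comparing first and last pictures showed no change around most of the pans, and the cooker looked unmoved. The other strip was never approached. I did not measure the salt mill or spatula again; the path passed about 13 cm above the worktop height of the mill's top.
- **Time:** about 9 s of the 35 s allowed.

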